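Collect and sort turned tool handles from the catch tray

ROBOT

A 6-joint arm with a two-finger parallel gripper is mounted at the origin on the work surface. World frame = base frame: x ahead of the robot, y to its left, z up, the work surface at z = 0. Lengths are in mm, angles in rad, forces in N, time in s.
With the tool pointing down it reaches from about 300 to 1000 mm from the base axis. Payload 5.1 kg.
Tool frame: the origin (TCP) lies midway between the tips of the shut fingers; the grasp point (between the pads) lies 19 mm behind it; z points along the fingers, y is the line along which they close (so a half turn about z gives the same grasp; the last joint's range is limited). The gripper opens to 95 mm and grips with 3 to 60 N. Pads are 20 mm wide; open, the fingers measure 119 mm over their backs; the gripper's body (75 mm by 180 mm) begins 59 mm behind the grasp point.
Start: joints at [1.182, 0.124, 1.65, -0, 1.367, -0.083], TCP at [195.707, 619.825, 214.656] pointing down, gripper open.
Joint ranges: [-2.61, 2.61], [-1.02, 2.33], [0.03, 2.71], [-1.35, 4.49], [0.32, 2.68], [-2.91, 2.91]. Speed limits (rad/s): [2.57, 2.57, 3.14, 3.14, 3.14, 3.14].

INTERFACE

Orientations are given as a 3x3 rotation matrix whose columns are the frame's x, y, z axes.
In Python, from station import ctrl, camrig, finish_job gives the robot as it stands (ctrl), with the cameras (camrig) and the job as plain functions.
- The arm moves only by the shell command python3 jog.py 'ROWS' [FORCE]. ROWS is one flat JSON list of numbers that holds 1 to 12 rows one after another, with no inner brackets; each row has 5 numbers: the finger opening in mm, then dx, dy, dz in shares of 800 mm (1.0 is 800 mm), then a turn about the tool's z in shares of 4 rad (1.0 is 4 rad); each row shifts and turns the commanded pose from where the row before left it, along the tool's axes as they then stand; what a row does not reach is not made up. A row lasts 1/12 s, in which the tool goes at most 41.7 mm and 0.125 rad, less where a joint would pass 70% of its speed; a pose out of reach is approached as far as the arm can. The fingers move at their own pace and stop on an object; FORCE is the grip in N (left out, the last holds). Time passes only in rows, so rows that do not move let the fingers close. It prints the time, the measured TCP pose, the force, the opening and the grip force at its end. No shift or turn number may pass 1 either way. Input that does not fit is refused with a message, and nothing moves.
- ctrl.get_obs(): the state, without advancing time (a new reading comes with each control period).
- camrig.grab_frame(name): name is "scene" or "top" or "wrist"; returns a dict with "frame" (384x512x3 uint8, blue, green, red), "depth" (384x512 float32, mm along the optical axis (not along the pixel's ray), 0 where there is no reading), "K" (3x3 intrinsics, pixels), "eye" and "orientation" of the camera in the world. Camera axes: x right, y down, z forward; pixel columns grow to the right and rows downward; lengths in mm; the calibration is good to about 2 mm. A picture is of the moment at which its call begins.
- finish_job(): hands the job in; it is judged then, once.
The state is a dict: "t": time; "joint_pos": joint angles; "dq": joint speeds; "joint_efforts": joint torques, N m; "tcp_pos": TCP position; "tool_rot": TCP orientation; "force": force on the tool from outside, world axes, zero at the start; "moment": the same for the moment, N m; "opening": finger opening in mm; "gripper_force": force on a finger pad.
Only numpy, scipy, OpenCV 4.12 (cv2) and the standard library are available. Lean on these libraries where they do the work, as an engineer would, in place of code of your own. Each camera call takes 0.05 s, during which the arm holds its last target. There are 200 camera calls.

TASK

Collect the three finished tool handles from the machine's sloping catch tray and lay them in the blue tote, each flat on the floor of its bay and lengthwise in it: both long handles side by side in the longer bay, the short one in the shorter bay. Draw each one out from under the yellow guard bar without knocking the bar, set it down in the tote rather than dropping it, and leave the mallet, the bowl and the tin where they are.

Things in the scene. Friction and masses are not known exactly. Their poses are not given: they have to be found in the camera images.
- machine: white bench machine, 190 deep, 360 wide, 205 mm high, fixed, with an aluminium catch tray sloping down from its front face towards the robot. Origin: on the table, below the middle of the tray's low edge (inner face of the lip). x level from the lip to the machine, whose upright front face is at x = 123 mm; y level along the lip; z up.
- tray (a point): middle of the tray floor's low edge, 35 mm above machine's origin, axes as machine. The flat floor, 250 mm wide, climbs at 35 degrees from here to the face. Lip here 10 mm high (square to floor), 5 thick; side walls 12 high; ribs 5 high, 3 wide at y = -40, +40 mm part three lanes centred on y = -80, 0, 80 mm; a handle in each, any order.
- guard_bar: yellow round bar, 14 mm thick, 300 long, fixed level across above the tray, right over the handles: a gripper pointing straight down does not fit. Origin: middle of its centre line, at x = 42, y = 0, z = 185 mm of the machine, same axes. Arms as thick run level from near its ends (y = -143, 143 mm) back to the face.
- long_a: first long handle: octagonal pale-wood handle, 130 mm long, 28 mm across flats, about 65 g; dark band at the butt, 14 mm brass ferrule 22 mm wide at the other end (within the length). Origin: centre of the butt face; x along the handle to the ferrule, z square to a flat. Starts in one of the tray's lanes, butt against the lip, x up the slope, z off the floor.
- long_a_mid (a point): middle of the first long handle's axis, 65 mm from either end
- long_b: second long handle: octagonal pale-wood handle, 130 mm long, 28 mm across flats, about 65 g; dark band at the butt, 14 mm brass ferrule 22 mm wide at the other end (within the length). Origin: centre of the butt face; x along the handle to the ferrule, z square to a flat. Starts in one of the tray's lanes, butt against the lip, x up the slope, z off the floor.
- long_b_mid (a point): middle of the second long handle's axis, 65 mm from either end
- short: short handle: octagonal pale-wood handle, 90 mm long, 28 mm across flats, about 45 g; dark band at the butt, 14 mm brass ferrule 22 mm wide at the other end (within the length). Origin: centre of the butt face; x along the handle to the ferrule, z square to a flat. Starts in one of the tray's lanes, butt against the lip, x up the slope, z off the floor.
- short_mid (a point): middle of the short handle's axis, 45 mm from either end
- tote: open blue tote, 300 x 150 mm outside, 45 high, loose, 0.8 kg; walls, floor and one cross divider (as high) 5 mm thick. Origin: centre of its underside; x along its length, z up. Longer bay: inside 165 mm long, x -145 to 20 (centre -62.5). Shorter bay: inside 120 mm long, x 25 to 145 (centre 85). Both 140 mm wide, y -70 to 70.
- mallet: pale wooden mallet standing on its head, 72 mm wide and 190 mm high; origin at the centre of its foot; to be left alone
- bowl: wooden bowl, 130 mm wide and 50 mm high; origin at the centre of its underside; to be left alone
- tin: wax tin with a green band, 72 mm wide and 70 mm high; origin at the centre of its underside; to be left alone

How it is judged:
By the outcome, as a careful person would: the job done as asked, in the order asked, and still so for the second after the job is handed in, with the robot touching nothing.
It also fails if it takes over 72 s, if anything falls off the work surface, if the arm or the gripper's body presses on something with over 40 N, if the wrist force passes 120 N, or if a joint passes its speed limit or range.

## Working session

There is one attempt and no reset: what is moved stays moved. The work goes in short steps, Python scripts to look and compute and a shell command to move; the robot and the scene stay as the last step left them, time stands still between calls to the robot, and variables do not carry over. Pictures are saved under pics/ and viewed, at most 10 in all, crops included, and the job is handed in when it is done.

```bash
ls; mkdir -p pics
python3 - <<'E'
from station import ctrl, camrig, finish_job
import cv2,numpy as np
for n in("scene","top"):
    f=camrig.grab_frame(n); cv2.imwrite(f"pics/{n}0.png",f["frame"]); print(n,f["K"].tolist(),np.round(f["eye"],1),np.round(f["orientation"],3).tolist())
    np.savez(f"{n}0.npz",**f)
o=ctrl.get_obs();print({k:np.round(v,3).tolist() for k,v in o.items()})
E
```

```text
jog.py
pics
station.py
scene [[468.89275013296367, 0.0, 260.7801344917863], [0.0, 468.89275013296367, 189.85249680035253], [0.0, 0.0, 1.0]] [ 1227.5 -1125.4  1037.9] [[0.848, 0.303, -0.436], [0.531, -0.474, 0.703], [0.007, -0.827, -0.562]]
top [[438.9492672494369, 0.0, 258.0500850372261], [0.0, 438.9492672494369, 186.84644588780003], [0.0, 0.0, 1.0]] [ 340.4   -8.7 1388.9] [[-0.001, -0.989, 0.15], [-1.0, 0.001, -0.001], [0.001, -0.15, -0.989]]
{'t': 0.1, 'joint_pos': [1.182, 0.124, 1.652, -0.0, 1.367, -0.083], 'dq': [0.001, 0.0, -0.003, 0.001, -0.001, -0.001], 'joint_efforts': [0.001, -41.888, -36.11, 0.078, 0.046, -0.0], 'tcp_pos': [195.505, 619.3, 213.508], 'tool_rot': [[-0.954, 0.301, -0.001], [0.301, 0.954, -0.002], [0.0, -0.002, -1.0]], 'force': [0.49, 0.242, 0.491], 'moment': [0.002, 0.001, -0.028], 'gripper_force': 0.0, 'opening': 95.083}
```

View pics/scene0.png

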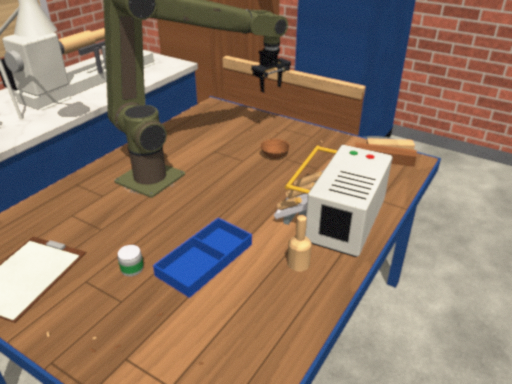

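View pics/top0.png

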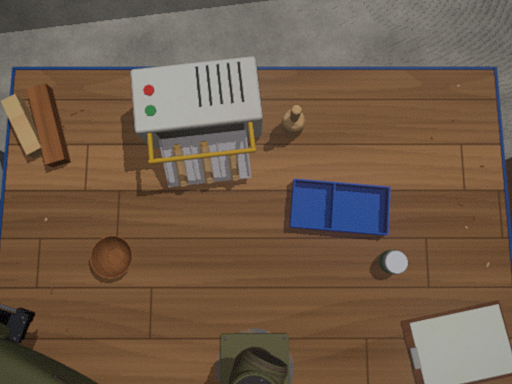

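The scene view shows the machine at (350,195), the yellow bar frame at (315,170), the tote at (205,255), the mallet at (300,250), the tin at (130,260) and the bowl at (275,150). The top view shows the bar from (150,160) to (255,150), the tray below it at (207,160), the tote at (340,208) with its shorter bay on the left (x≈312), and the mallet at (293,120).

```bash
cat > h.py <<'E'
import numpy as np,cv2
def load(n): return dict(np.load(n))
def ray(f,uv):
    uv=np.atleast_2d(np.asarray(uv,float)); K=f["K"]
    d=np.c_[(uv[:,0]-K[0,2])/K[0,0],(uv[:,1]-K[1,2])/K[1,1],np.ones(len(uv))]
    return d@np.asarray(f["orientation"]).T
def onz(f,uv,z):
    d=ray(f,uv); e=np.asarray(f["eye"]); return e+d*((z-e[2])/d[:,2])[:,None]
def cloud(f):
    h,w=f["depth"].shape; v,u=np.mgrid[:h,:w]
    return (np.asarray(f["eye"])+ray(f,np.c_[u.ravel(),v.ravel()])*f["depth"].reshape(-1,1)).reshape(h,w,3)
def tri(f,a,g,b):
    d=ray(f,a)[0];e=ray(g,b)[0];p=np.asarray(f["eye"]);q=np.asarray(g["eye"])
    s=np.linalg.lstsq(np.c_[d,-e],q-p,rcond=None)[0]; P=p+s[0]*d;Q=q+s[1]*e
    return (P+Q)/2,np.linalg.norm(P-Q)
def mask(f,lo,hi): return cv2.inRange(cv2.cvtColor(f["frame"],cv2.COLOR_BGR2HSV),lo,hi)
E
python3 - <<'E'
from h import *
np.set_printoptions(precision=1,suppress=True)
t=load("top0.npz");s=load("scene0.npz")
for n,f in(("top",t),("scene",s)):
    C=cloud(f)
    m=mask(f,(20,150,120),(32,255,255)); m[:, :]=m
    c=max(cv2.findContours(m,0,2)[0],key=cv2.contourArea); print(n,"yellow",cv2.boundingRect(c),cv2.minAreaRect(c))
    mm=np.zeros_like(m);cv2.drawContours(mm,[c],-1,255,-1); P=C[(mm&m)>0]; print(np.percentile(P[:,2],[5,50,95]))
    m=mask(f,(105,120,60),(125,255,255)); m[:60]=0
    cs=[c for c in cv2.findContours(m,0,2)[0] if cv2.contourArea(c)>1500]
    for c in cs:
        r=cv2.minAreaRect(c); print("blue",r,cv2.contourArea(c)); print(onz(f,cv2.boxPoints(r),45))
        print(onz(f,cv2.approxPolyDP(cv2.convexHull(c),4,True)[:,0],45))
C=cloud(t)
for u,v in((207,175),(207,150),(207,130),(230,170),(175,170),(178,150),(340,208),(312,208),(332,200),(293,120),(110,258),(394,262)): print(u,v,C[v,u])
im=cv2.resize(t["frame"][50:200,120:320],(800,600),interpolation=cv2.INTER_CUBIC);cv2.imwrite("pics/c1.png",im)
E
```

```text
top yellow (147, 122, 109, 41) ((200.2103271484375, 142.24935913085938), (29.695688247680664, 107.86711120605469), 83.78436279296875)
[186.6 191.5 195.9]
blue ((340.1000061035156, 206.80001831054688), (98.32585144042969, 48.41551971435547), 4.763641834259033) 4584.0
[[ 420.2 -105.1   45. ]
 [ 569.6 -119.3   45. ]
 [ 543.8 -422.5   45. ]
 [ 395.1 -403.4   45. ]]
[[ 568.3 -122.    45. ]
 [ 543.  -415.9   45. ]
 [ 398.1 -403.2   45. ]
 [ 422.7 -107.9   45. ]]
scene yellow (286, 146, 50, 47) ((310.4020080566406, 168.5860137939453), (21.566734313964844, 58.56538391113281), 34.69515609741211)
[184.7 191.9 196.6]
blue ((202.8688507080078, 254.44259643554688), (46.86150360107422, 98.5884017944336), 50.194427490234375) 3757.0
[[ 399.5 -420.2   45. ]
 [ 403.6  -34.    45. ]
 [ 601.1 -143.2   45. ]
 [ 568.4 -481.5   45. ]]
[[ 566.4 -124.    45. ]
 [ 593.8 -166.    45. ]
 [ 570.5 -445.1   45. ]
 [ 429.7 -431.2   45. ]
 [ 399.8 -394.2   45. ]
 [ 426.4 -117.4   45. ]]
blue ((381.8896179199219, 278.37158203125), (29.270652770996094, 263.09588623046875), 31.798912048339844) 1918.0
[[ 963.3 -516.8   
[... 448 characters left out ...]
6   45. ]
 [-541.6 -293.    45. ]
 [-542.   261.9   45. ]]
blue ((349.5, 98.0), (76.0, 107.0), 90.0) 3500.0
[[-131.4 1480.3   45. ]
 [ 441.8 1854.6   45. ]
 [ 772.8  832.9   45. ]
 [ 363.   569.2   45. ]]
[[ 699.2  868.7   45. ]
 [ 700.3  797.8   45. ]
 [ 600.2  733.4   45. ]
 [ -61.4 1351.2   45. ]
 [-131.4 1480.3   45. ]
 [ 441.8 1854.6   45. ]]
207 175 [576.5 145.3  71.2]
207 150 [644.6 141.6 112.9]
207 130 [692.5 137.1 160. ]
230 170 [592.1  75.3  70.3]
175 170 [593.9 245.1  61.3]
178 150 [641.3 225.4 126.8]
340 208 [ 482.2 -270.4    2. ]
312 208 [ 482.1 -181.3    3.4]
332 200 [ 505.  -241.7   25.2]
293 120 [ 735.5 -115.3  117.3]
110 258 [326.3 450.7   3.9]
394 262 [ 314.5 -413.5   68.3]
```

View pics/c1.png

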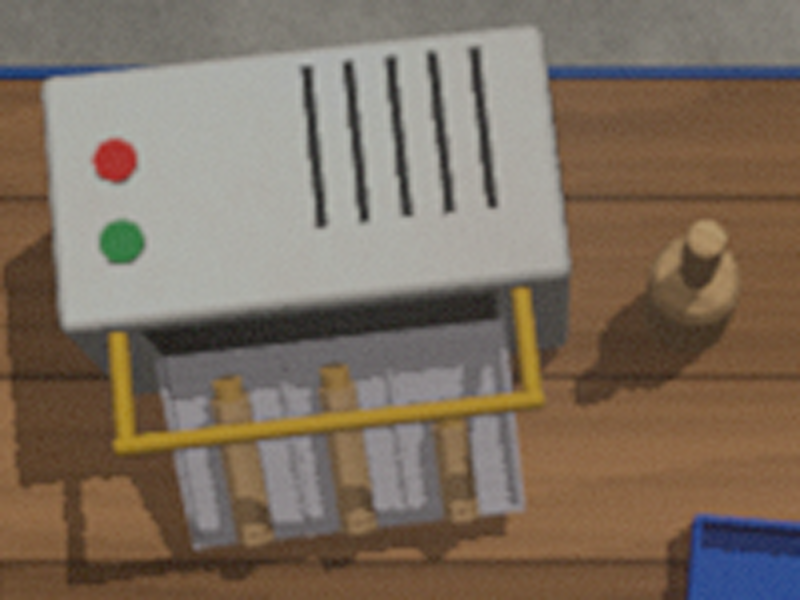

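Zoomed top view: the bar runs from crop (115,447) to (545,400). The handles' butts are at crop (253,533), (357,523) and (462,512). The two left ones (lanes +80 and 0) have ferrules showing past the bar, so they are long. The right one ends under the bar, so it is short.

```bash
cat >> h.py <<'E'
def W2(x0,y0,yaw): # pose helper
    c,s=np.cos(yaw),np.sin(yaw); return np.array([[c,-s],[s,c]]),np.array([x0,y0])
E
python3 - <<'E'
from h import *
from station import ctrl, camrig, finish_job
np.set_printoptions(precision=2,suppress=True)
t=load("top0.npz");s=load("scene0.npz");E={}
for n,f in(("top",t),("scene",s)):
    m=mask(f,(20,150,120),(32,255,255)); c=max(cv2.findContours(m,0,2)[0],key=cv2.contourArea)
    mm=np.zeros_like(m);cv2.drawContours(mm,[c],-1,255,-1); v,u=np.nonzero(mm&m); P=onz(f,np.c_[u,v],185)
    # front bar: lowest x edge band
    w=np.array([[-.1,.995]]); a=P[:,0]+.1*P[:,1]; k=a<np.percentile(a,2)+14
    Q=P[k]; 
    for _ in range(3):
        vx,vy,x0,y0=cv2.fitLine(Q[:,:2].astype(np.float32),2,0,.01,.01).ravel()
        if vy<0: vx,vy=-vx,-vy
        d=(P[:,0]-x0)*vy-(P[:,1]-y0)*vx; Q=P[abs(d)<9]
    sp=(Q[:,0]-x0)*vx+(Q[:,1]-y0)*vy; e=[np.array([x0+vx*q,y0+vy*q]) for q in(sp.min(),sp.max())]
    print(n,"bar yaw",np.arctan2(-vx,vy),"ends",e,"len",np.ptp(sp),"mid",(e[0]+e[1])/2)
    E[n]=[(u[i],v[i]) for i in (np.argmin(np.hypot(*(P[:,:2]-e[0]).T)),np.argmin(np.hypot(*(P[:,:2]-e[1]).T)))]
for i in(0,1): print("tri bar end",tri(t,E["top"][i],s,E["scene"][i]))
# tote rim: two-view tri of corners
for a in ([568.3,-122],[543,-415.9],[422.7,-107.9]): pass
f=camrig.grab_frame("wrist"); o=ctrl.get_obs()
R=o["tool_rot"]; print("cam in tool",R.T@(np.asarray(f["eye"])-o["tcp_pos"])); print("cam axes in tool",R.T@np.asarray(f["orientation"]),f["K"][0])
E
```

```text
top bar yaw 0.11181971 ends [array([629.95,  -2.05]), array([596.29, 297.71])] len 301.6420174546739 mid [613.12 147.83]
scene bar yaw 0.12147613 ends [array([629.67,  -5.11]), array([591.93, 304.12])] len 311.52250097494857 mid [610.8 149.5]
tri bar end (array([631.19,  -1.44, 182.29]), np.float64(0.8457776391122489))
tri bar end (array([595.55, 296.97, 189.01]), np.float64(1.0452413901014674))
cam in tool [  67.67   -1.12 -169.56]
cam axes in tool [[ 0.   -0.97 -0.24]
 [ 1.    0.   -0.  ]
 [ 0.   -0.24  0.97]] [321.32   0.   250.13]
```

The manual's scale: shifts go in shares of 800 mm and turns go in shares of 4 rad. Converting my numbers, -36.8 mm is -0.046, -18.6 mm is -0.0233, -0.105 rad is -0.0263.

```bash
python3 jog.py '[95,0,0,0,-0.0263,95,0,0,0,-0.0263,95,0,0,0,-0.026,95,0,0,0,-0.026,95,-0.0233,-0.046,0,0,95,-0.0233,-0.046,0,0,95,-0.0233,-0.046,0,0,95,-0.0233,-0.046,0,0,95,-0.0233,-0.046,0,0,95,-0.0233,-0.046,0,0,95,-0.0233,-0.046,0,0]' 40
python3 jog.py '[95,-0.0233,-0.046,0,0,95,-0.0233,-0.046,0,0,95,-0.0233,-0.046,0,0,95,-0.0233,-0.046,0,0,95,-0.0233,-0.046,0,0,95,-0.0233,-0.046,0,0,95,-0.0233,-0.046,0,0,55,0,0,0,0,55,0,0,0,0]'
python3 - <<'E'
from station import ctrl, camrig, finish_job
import cv2,numpy as np
f=camrig.grab_frame("wrist"); cv2.imwrite("pics/w1.png",f["frame"]); np.savez("w1.npz",**f)
o=ctrl.get_obs();print({k:np.round(v,3).tolist() for k,v in o.items()})
E
```

```text
t: 1.07
tcp_pos: [354.4, 376.6, 214.4]
tool_rot: [[-0.994, -0.112, -0.0], [-0.112, 0.994, -0.0], [0.0, -0.0, -1.0]]
force: [0.4, 0.2, 0.1]
opening: 94.9
gripper_force: 0.0
t: 1.82
tcp_pos: [512.7, 135.3, 214.2]
tool_rot: [[-0.994, -0.108, -0.001], [-0.108, 0.994, 0.0], [0.001, 0.0, -1.0]]
force: [-0.7, -0.1, -0.3]
opening: 87.0
gripper_force: 0.0
{'t': 1.867, 'joint_pos': [0.159, -0.143, 1.916, 0.0, 1.37, -1.522], 'dq': [0.039, -0.012, 0.008, 0.001, 0.0, -0.002], 'joint_efforts': [-1.223, -29.109, -36.299, -0.099, 0.057, -0.012], 'tcp_pos': [512.036, 136.489, 214.165], 'tool_rot': [[-0.994, -0.11, -0.001], [-0.11, 0.994, 0.0], [0.001, 0.0, -1.0]], 'force': [-0.973, -0.775, 0.493], 'moment': [0.016, 0.065, 0.025], 'gripper_force': 0.0, 'opening': 83.08}
```

View pics/w1.png

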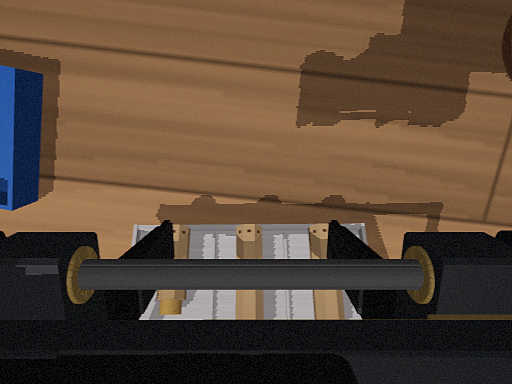

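The wrist view shows the three butts at (180,230), (249,228) and (319,228), just above the gripper's spindle. The tray lip is along row 224, and the short handle with its ferrule at (171,305) is in the left column (the -y lane).

Run:
```python
from h import *
np.set_printoptions(precision=1,suppress=True)
f=load("w1.npz");C=cloud(f); R,o=W2(571.3,143.1,.112)
M=C.copy(); M[...,:2]=(C[...,:2]-o)@R
m=mask(f,(10,60,90),(28,200,255)); m[:222]=0; m[258:]=0
for c in cv2.findContours(m,0,2)[0]:
    if cv2.contourArea(c)<150: continue
    mm=np.zeros_like(m);cv2.drawContours(mm,[c],-1,255,-1); P=M[mm>0]; x,y,w,h=cv2.boundingRect(c)
    k=np.abs(P[:,1]-np.median(P[:,1]))<5; A=np.c_[P[k,0],np.ones(k.sum())]; s=np.linalg.lstsq(A,P[k,2],rcond=None)[0]
    print((x,y,w,h),"ymid",(P[:,1].min()+P[:,1].max())/2,"w",np.ptp(P[:,1]),"xmin",np.percentile(P[:,0],2),"slope deg",np.degrees(np.arctan(s[0])),"z@0",s[1])
    for r in range(y,y+h,5):
        q=M[r,x+w//2]; print("  ",r,q)
m=M[205:232,215]; print(m)
# tote on top: rim top via depth
t=load("top0.npz");T=cloud(t)
b=mask(t,(105,120,60),(125,255,255)); b[:60]=0; c=max(cv2.findContours(b,0,2)[0],key=cv2.contourArea)
mm=np.zeros_like(b);cv2.drawContours(mm,[c],-1,255,-1);P=T[mm>0];z=P[:,2];print("tote z",np.percentile(z,[5,50,90,97]))
P=P[(z>38)&(z<52)]; r=cv2.minAreaRect(P[:,:2].astype(np.float32)); print(r,len(P));
```

```text
(339, 222, 173, 36) ymid 163.72485962958288 w 330.83255726273404 xmin 0.5760069879378742 slope deg -0.2423260849168574 z@0 -0.2150818843742302
   222 [  1.1 217.9  -0.8]
   227 [  7.6 218.5  -0.3]
   232 [-95.1  48.2 297.2]
   237 [-95.4  45.7 301.9]
   242 [-94.8  44.7 304.1]
   247 [-95.2  42.4 308.3]
   252 [-93.7  42.6 308.1]
   257 [-92.7  42.4 308.9]
(172, 222, 157, 36) ymid -2.2384983922922927 w 195.89836824478516 xmin -16.615182770952078 slope deg -64.6416434884335 z@0 62.275218442227036
   222 [-0.1 -2.2  0.8]
   227 [-14.4  -2.1  60.9]
   232 [-9.7 -2.1 63.2]
   237 [-5.6 -2.1 67.2]
   242 [-0.6 -2.2 68.7]
   247 [ 3.7 -2.2 71.7]
   252 [ 7.1 -2.2 76.7]
   257 [12.3 -2.2 77.6]
(0, 222, 162, 36) ymid -159.95032626040097 w 316.51781451723366 xmin -0.7784419627083686 slope deg -0.09808080790706886 z@0 -0.2891519734993937
   222 [  -0.4 -214.4   -0.3]
   227 [   6.3 -215.4   -0.5]
   232 [-95.4 -50.2 297.1]
   237 [-95.3 -48.2 301. ]
   242 [-95.2 -46.6 304.2]
   247 [-94.  -46.4 304.9]
   252 [-93.7 -45.1 307.5]
   257 [-92.2 -45.5 307.1]
[[-21.8 -45.6  -1.1]
 [-21.1 -45.4   1. ]
 [-19.5 -45.5  -0.1]
 [-18.  -45.6  -0.7]
 [-16.8 -45.6  -0.4]
 [-15.2 -45.8  -1.4]
 [-14.6 -45.6   0.8]
 [-13.2 -45.7   0.4]
 [-11.7 -45.8  -0.3]
 [-10.8 -45.6   1.2]
 [ -9.  -45.9  -0.5]
 [ -8.1 -45.8   0.8]
 [ -6.4 -45.9  -0.4]
 [ -5.  -46.   -0.6]
 [ -3.7 -46.   -0.6]
 [ -3.  -45.9   1.3]
 [ -1.3 -46.1  -0. ]
 [  0.  -46.1  -0. ]
 [  1.3 -46.1   0.2]
 [  2.8 -46.2  -0.3]
 [ -9.9 -41.5  40.7]
 [ -8.7 -41.5  40.5]
 [ -7.9 -41.4  41.7]
 [ -6.9 -41.4  42.4]
 [ -4.5 -41.9  38.8]
 [ -2.8 -42.   37.4]
 [ -0.8 -42.3  35.4]]
tote z [ 0.5  6.1 40.4 46.8]
((483.72967529296875, -263.3704833984375), (298.0213928222656, 147.84658813476562), 85.08344268798828) 496
```

```bash
cat >> h.py <<'E'
MR,MO=W2(571.3,143.1,.112)
TR,TO=W2(483.7,-263.4,1.485)
def m2w(x,y): return MR@[x,y]+MO
def t2w(x,y): return TR@[x,y]+TO
def need(o,p):  # tool-axes move from the reached TCP to world p
    return np.round(np.asarray(o["tool_rot"]).T@(np.asarray(p,float)-o["tcp_pos"]),1)
E
python3 - <<'E'
from h import *
from station import ctrl, camrig, finish_job
np.set_printoptions(precision=1,suppress=True)
f=load("w1.npz");C=cloud(f);M=C.copy();M[...,:2]=(C[...,:2]-MO)@MR
for r in(232,236,240):
    z=M[r,:,2]; x=M[r,:,0]; k=(z>47.5)&(z<80); u=np.nonzero(k)[0]
    for g in np.split(u,np.nonzero(np.diff(u)>2)[0]+1):
        if len(g)>12: print(r,g[0],g[-1],"ymid",M[r,[g[0],g[-1]],1].mean(),"w",np.ptp(M[r,g,1]),"x,z mid",M[r,g[len(g)//2],0],M[r,g[len(g)//2],2])
t=load("top0.npz")
for a,b in(((183.2,185),(180,225)),((209.3,182),(249,225)),((235.5,180),(319,225))):
    pass
for a,b in(((183.2,184),(319,225)),((209.3,181.5),(249,225)),((235.5,179),(180,225))):
    p,e=tri(t,a,f,b); print("butt two-view (machine)",(p[:2]-MO)@MR,p[2],"gap",e)
o=ctrl.get_obs()
for y in(80,0,-80): print(y,"to above butt",need(o,[*m2w(-7,y),110]))
E
```

```text
232 174 189 ymid -75.7938558388142 w 13.538109412045259 x,z mid -8.634290432371788 59.75272846927652
232 237 261 ymid -3.1930198423157012 w 25.897829591304767 x,z mid -9.390512820742671 62.42093026184841
232 309 327 ymid 70.80208843040684 w 16.30942164844688 x,z mid -9.179976783525408 62.45859663539363
236 174 189 ymid -75.69140777386153 w 13.167321013408369 x,z mid -5.138511829577482 62.494037852335396
236 237 262 ymid -2.6949219788386447 w 26.956522627414724 x,z mid -5.716952680747723 64.60170417340157
236 309 327 ymid 70.75655079286922 w 15.78823098722026 x,z mid -5.545299906816124 64.73002060788798
240 174 189 ymid -75.4665967132548 w 12.871696239952485 x,z mid -1.3008244481136382 64.24222320330665
240 237 262 ymid -2.6875073662106166 w 26.865087001177308 x,z mid -2.5322100727360604 67.93177798507207
240 309 327 ymid 70.64305479430587 w 15.75413930070998 x,z mid -1.6084309806691497 66.1453756575591
butt two-view (machine) [-5.3 80.9] 25.904169129135198 gap 4.492794334875283
butt two-view (machine) [-12.1  -2.3] 49.17227028983373 gap 2.063657373163238
butt two-view (machine) [-10.1 -81.9] 38.38454001094243 gap 2.0177999310929313
80 to above butt [-52.6  80.  104.1]
0 to above butt [-52.8  -0.  104.1]
-80 to above butt [-52.9 -80.  104.1]
```

Converted, 35 mm is 0.0438, -2.7 mm is -0.0034.

```bash
python3 jog.py '[52,-0.0063,0,0.0438,0,52,-0.0063,0,0.0438,0,52,-0.0063,0,0.0438,0,52,-0.0213,0,0.0188,0,52,-0.025,-0.0034,0,0,52,0,0,0,0,52,0,0,0,0]' 40
python3 - <<'E'
from h import *
from station import ctrl, camrig, finish_job
o=ctrl.get_obs(); print(need(o,[*m2w(-8,-2.7),46]),o["force"],o["opening"])
E
```

```text
t: 2.45
tcp_pos: [563.7, 141.6, 94.5]
tool_rot: [[-0.993, -0.114, -0.001], [-0.114, 0.993, 0.0], [0.001, 0.0, -1.0]]
force: [0.5, 0.7, -0.1]
opening: 52.1
gripper_force: 0.0
[ 0.3 -2.1 48.5] [ 0.51782732  0.65180047 -0.122124  ] 52.14108940869853
```

Converted, 24 mm is 0.03.

```bash
python3 jog.py '[52,0,0,0.03,0,52,0,0,0.03,0,52,0,0,0,0,52,0,0,0,0]'
python3 jog.py '[20,0,0,0,0,20,0,0,0,0,20,0,0,0,0,20,0,0,0,0,20,0,0,0,0,20,0,0,0,0,20,0,0,0,0]' 45
python3 - <<'E'
from h import *
from station import ctrl, camrig, finish_job
o=ctrl.get_obs(); print(need(o,[*m2w(-8,-2.7),46]),o["force"],o["moment"])
f=camrig.grab_frame("scene"); cv2.imwrite("pics/s1.png",cv2.resize(f["frame"][110:260,240:440],(800,600),interpolation=cv2.INTER_CUBIC))
E
```

```text
t: 2.78
tcp_pos: [562.6, 140.8, 46.5]
tool_rot: [[-0.994, -0.113, -0.002], [-0.113, 0.994, -0.0], [0.002, 0.0, -1.0]]
force: [-0.7, -0.1, -0.1]
opening: 52.3
gripper_force: 0.0
t: 3.37
tcp_pos: [564.7, 140.2, 47.7]
tool_rot: [[-0.994, -0.112, 0.001], [-0.112, 0.994, 0.0], [-0.001, -0.0, -1.0]]
force: [-2.0, 0.5, 6.1]
opening: 27.0
gripper_force: 45.0
[ 1.1 -0.5  1.7] [-2.01518411  0.50365435  6.10500856] [-0.02180661  0.27737065  0.04120224]
```

View pics/s1.png

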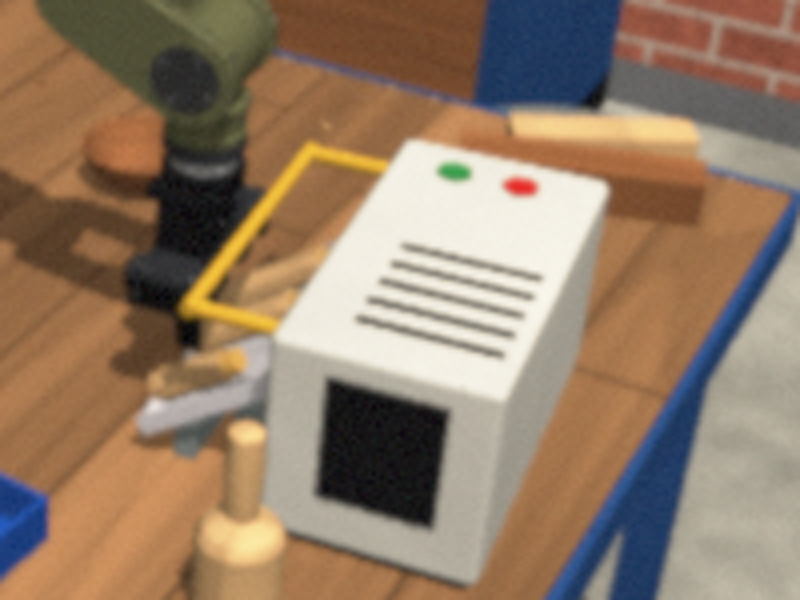

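The crop shows the gripper in front of the bar at (200,280), not touching it. The fingers are down at the middle butt near (190,335), and the neighbouring handles are undisturbed.

The manual's scale: shifts go in shares of 800 mm and turns go in shares of 4 rad. Converting my numbers, -7 mm is -0.0088, -6 mm is -0.0075.

```bash
python3 jog.py '[20,0,0,-0.0075,0,20,0,0,-0.0088,0,20,0,0,-0.0088,0,20,0,0,0,0,20,0,0,0,0]'
python3 - <<'E'
from h import *
from station import ctrl, camrig, finish_job
np.set_printoptions(precision=1,suppress=True)
o=ctrl.get_obs(); print(need(o,[*m2w(-8,-2.7),66]),o["force"],o["moment"])
t=camrig.grab_frame("top");C=cloud(t);m=mask(t,(10,60,90),(24,220,255));m[:,:]=m
M=C.copy();M[...,:2]=(C[...,:2]-MO)@MR
k=(M[...,2]>45)&(M[...,0]>50)&(M[...,0]<118)&(abs(M[...,1])<115)
for lo in(-110,-30,50):
    q=M[k&(M[...,1]>lo)&(M[...,1]<lo+60)]; h=q[:,2]-(35+.7*q[:,0]); print(lo,"above floor pct",np.percentile(h,[50,85,95,98]),"far x",q[h>15][:,0].max() if (h>15).any() else None)
E
```

```text
t: 3.83
tcp_pos: [564.6, 140.2, 67.4]
tool_rot: [[-0.994, -0.112, 0.001], [-0.112, 0.994, 0.0], [-0.001, 0.0, -1.0]]
force: [0.8, -0.8, -0.9]
opening: 27.3
gripper_force: 45.0
[ 1.  -0.6  1.4] [ 0.8 -0.8 -0.9] [ 0.   0.1 -0. ]
-110 above floor pct [ 0.4  4.1  8.9 25.8] far x 54.71924916539024
-30 above floor pct [ 1.4 25.6 43.2 48.6] far x 102.68426975858075
50 above floor pct [ 0.6  4.1  6.8 16.3] far x 99.13886615842671
```

Converted, 35 mm is 0.0438, 20 mm is 0.025, 0.118 rad is 0.0295.

```bash
python3 jog.py '[20,0.025,0,0,0,20,0.0438,0,0,0,20,0.0438,0,0,0,20,0.0438,0,0,0,20,0.0063,0,-0.0063,0.0295,20,0,0,-0.0063,0.0295,20,0,0,-0.0063,0.0295,20,0,0,-0.0063,0.0295,20,0,0,-0.0063,0.0295,20,0,0,-0.0063,0.0295,20,0,0,-0.0063,0.0295,20,0,0,-0.0063,0.0295]'
python3 jog.py '[20,0,0,0,0.0295,20,0,0,0,0.0295,20,0,0,0,0.0295,20,0,0,0,0.0295,20,0,0,0,0.0295,20,0,0,0,0.0295,20,0,0,0,0.0295,20,0,0,0,0,20,0,0,0,0]'
python3 - <<'E'
from h import *
from station import ctrl, camrig, finish_job
np.set_printoptions(precision=3,suppress=True)
o=ctrl.get_obs(); R=o["tool_rot"]; print("yaw",np.arctan2(R[1][0],R[0][0]),need(o,[*t2w(-79,-33),60]),o["opening"],o["force"],o["moment"])
print("after yaw fix",np.round(np.c_[TR.T@(t2w(-79,-33)-o["tcp_pos"][:2])],1).T)
E
```

```text
t: 4.88
tcp_pos: [434.5, 125.6, 106.4]
tool_rot: [[-0.669, 0.743, -0.001], [0.743, 0.669, -0.0], [0.001, -0.001, -1.0]]
force: [-0.2, -0.5, -0.7]
opening: 27.6
gripper_force: 45.0
t: 5.63
tcp_pos: [434.7, 125.6, 106.3]
tool_rot: [[0.084, 0.996, -0.001], [0.996, -0.084, -0.0], [-0.0, -0.001, -1.0]]
force: [-0.3, 0.2, -1.4]
opening: 27.4
gripper_force: 45.0
yaw 1.4868239259018112 [-462.5  114.4   46.3] 27.351175487163733 [-0.308  0.213 -1.415] [-0.115  0.053  0.008]
after yaw fix [[-462.3 -115.2]]
```

Converted, -38.5 mm is -0.0481, 9.5 mm is 0.0119.

```bash
python3 jog.py '[20,-0.0481,0.0119,0,0,20,-0.0481,0.0119,0,0,20,-0.0481,0.0119,0,0,20,-0.0481,0.0119,0,0,20,-0.0481,0.0119,0,0,20,-0.0481,0.0119,0,0,20,-0.0481,0.0119,0,0,20,-0.0481,0.0119,0,0,20,-0.0481,0.0119,0,0,20,-0.0481,0.0119,0,0,20,-0.0481,0.0119,0,0,20,-0.0481,0.0119,0,0]'
python3 jog.py '[20,0,0,0,0,20,0,0,0.0188,0,20,0,0,0.0388,0,20,0,0,0,0,20,0,0,0,0]'
cat >> h.py <<'E'
def totehandle(t,lo,hi,zmin=12):
    # wood-coloured points in tote frame, y in lo..hi : fit of the top along x
    C=cloud(t);m=mask(t,(8,50,70),(26,230,255))>0
    T=C.copy();T[...,:2]=(C[...,:2]-TO)@TR
    k=m&(T[...,2]>zmin)&(T[...,0]>-260)&(T[...,0]<145)&(T[...,1]>lo)&(T[...,1]<hi)
    q=T[k]; q=q[abs(q[:,1]-np.median(q[:,1]))<22]
    c=q[abs(q[:,1]-np.median(q[:,1]))<5]; s=np.polyfit(c[:,0],c[:,2],1)
    print("n",len(q),"x",np.percentile(q[:,0],[1,99]),"y",np.percentile(q[:,1],[2,50,98]),"slope deg",np.degrees(np.arctan(s[0])),"z at ends",np.polyval(s,np.percentile(q[:,0],[1,99])))
E
python3 - <<'E'
from h import *
from station import ctrl, camrig, finish_job
np.set_printoptions(precision=1,suppress=True)
o=ctrl.get_obs(); print(need(o,[*t2w(-79,-33),18]),o["opening"],o["force"])
f=camrig.grab_frame("top"); totehandle(f,-75,5)
f=camrig.grab_frame("scene"); cv2.imwrite("pics/s2.png",cv2.resize(f["frame"][180:330,80:280],(800,600),interpolation=cv2.INTER_CUBIC))
E
```

```text
t: 6.63
tcp_pos: [508.2, -346.5, 106.3]
tool_rot: [[0.084, 0.996, -0.0], [0.996, -0.084, 0.0], [0.0, -0.0, -1.0]]
force: [0.5, 0.5, -0.8]
opening: 27.8
gripper_force: 45.0
t: 7.05
tcp_pos: [506.7, -342.9, 58.3]
tool_rot: [[0.085, 0.996, -0.004], [0.996, -0.085, 0.004], [0.003, -0.005, -1.0]]
force: [-0.6, -0.4, -0.2]
opening: 27.7
gripper_force: 45.0
[-1.9  3.5 40.3] 27.651878420900637 [-0.6 -0.4 -0.2]
n 309 x [-139.    -7.2] y [-53.2 -32.8 -12. ] slope deg 9.196059530573782 z at ends [377.1 398.5]
```

View pics/s2.png

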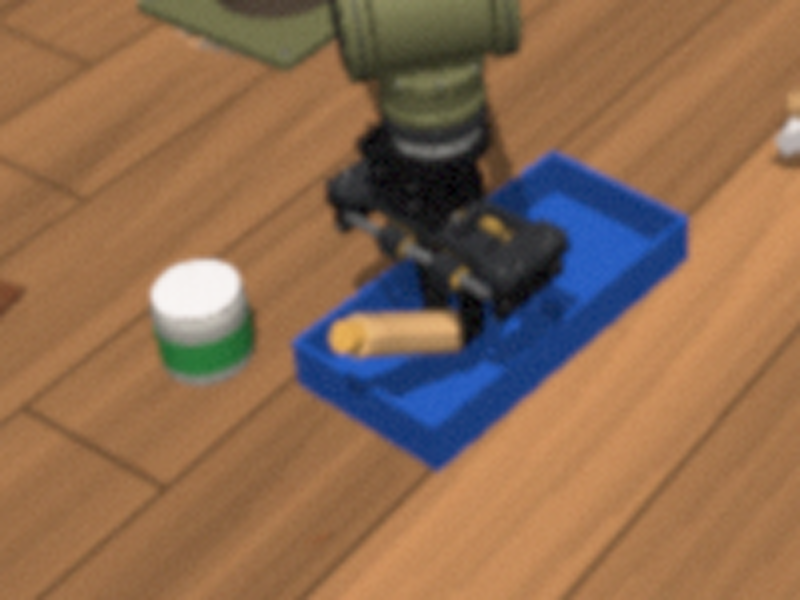

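The crop shows the handle held by its butt at the fingers (470,310), rising to its ferrule at (350,335) over the tote's near end wall. The tin at (205,320) is clear.

Converted, 16 mm is 0.02, 2 mm is 0.0025.

```bash
python3 jog.py '[20,-0.0013,0.0019,0.02,0,20,-0.0013,0.0019,0.02,0,20,0,0,0.0025,0,20,0,0,0,0,20,0,0,0,0]'
python3 jog.py '[20,0,0,0.0025,0,20,0,0,0.0025,0,20,0,0,0,0,20,0,0,0,0]'
python3 - <<'E'
from h import *
from station import ctrl, camrig, finish_job
np.set_printoptions(precision=2,suppress=True)
o=ctrl.get_obs(); print(need(o,[*t2w(-79,-33),18]),o["opening"],o["force"],o["moment"])
E
```

```text
t: 7.57
tcp_pos: [512.0, -347.2, 28.3]
tool_rot: [[0.086, 0.996, 0.002], [0.996, -0.086, -0.001], [-0.001, 0.002, -1.0]]
force: [0.2, 1.2, -1.1]
opening: 27.4
gripper_force: 45.0
t: 7.9
tcp_pos: [511.3, -346.9, 23.0]
tool_rot: [[0.087, 0.996, 0.0], [0.996, -0.087, -0.0], [-0.0, 0.0, -1.0]]
force: [0.2, 0.2, -1.6]
opening: 27.5
gripper_force: 45.0
[ 1.8 -1.6  5. ] 27.522389699029443 [ 0.22  0.2  -1.56] [-0.07  0.07  0.02]
```

Converted, 2 mm is 0.0025, 1 mm is 0.0013.

```bash
python3 jog.py '[20,0.0013,0,0.0025,0,20,0,0,0.0025,0,20,0,0,0,0,20,0,0,0,0]'
python3 jog.py '[20,0,0,0.0019,0,20,0,0,0,0,20,0,0,0,0]'
```

```text
t: 8.23
tcp_pos: [511.1, -345.6, 18.3]
tool_rot: [[0.087, 0.996, -0.0], [0.996, -0.087, 0.0], [0.0, -0.001, -1.0]]
force: [-0.1, -0.8, -0.7]
opening: 27.3
gripper_force: 45.0
t: 8.48
tcp_pos: [511.4, -345.9, 17.4]
tool_rot: [[0.087, 0.996, 0.0], [0.996, -0.087, -0.0], [-0.0, 0.0, -1.0]]
force: [-0.6, 0.9, 0.2]
opening: 27.3
gripper_force: 45.0
```

Converted, 1.5 mm is 0.0019.

```bash
python3 jog.py '[20,0,0,0.0019,0,20,0,0,0,0,20,0,0,0,0]'
python3 jog.py '[20,0,0,0,0,20,0,0,0,0,20,0,0,0,0,20,0,0,0,0]' 3
python3 - <<'E'
from h import *
from station import ctrl, camrig, finish_job
np.set_printoptions(precision=2,suppress=True)
o=ctrl.get_obs(); print(need(o,[*t2w(-79,-33),18]),o["opening"],o["force"],o["moment"])
f=camrig.grab_frame("scene"); cv2.imwrite("pics/s3.png",cv2.resize(f["frame"][180:330,80:280],(800,600),interpolation=cv2.INTER_CUBIC))
E
```

```text
t: 8.73
tcp_pos: [511.6, -346.0, 17.1]
tool_rot: [[0.087, 0.996, 0.0], [0.996, -0.087, -0.0], [-0.0, 0.0, -1.0]]
force: [-2.5, 1.6, 7.1]
opening: 27.6
gripper_force: 45.0
t: 9.07
tcp_pos: [511.6, -346.2, 16.1]
tool_rot: [[0.087, 0.996, 0.001], [0.996, -0.087, -0.001], [-0.001, 0.001, -1.0]]
force: [-1.0, -0.4, 3.8]
opening: 28.1
gripper_force: 3.0
[ 1.1 -1.8 -1.9] 28.069221028479614 [-1.01 -0.41  3.76] [-0.16  0.29 -0.01]
```

View pics/s3.png

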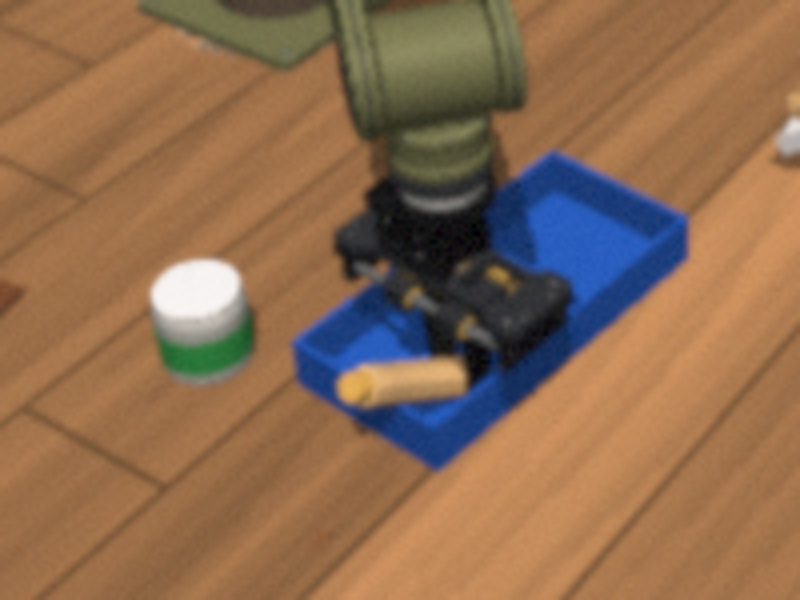

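The crop shows the handle leaning on the tote's near end wall, with the ferrule at (355,388) past the rim and the butt on the floor between the fingers.

```bash
python3 jog.py '[32,0,0,0,0,36,0,0,0,0,41,0,0,0,0,41,0,0,0,0]' 20
python3 - <<'E'
from h import *
from station import ctrl, camrig, finish_job
np.set_printoptions(precision=2,suppress=True)
o=ctrl.get_obs(); print(need(o,[*t2w(-79,-33),18]),o["opening"],o["force"],o["moment"])
f=camrig.grab_frame("scene");C=cloud(f);T=C.copy();T[...,:2]=(C[...,:2]-TO)@TR
m=mask(f,(8,50,110),(26,230,255))>0
k=m&(T[...,2]>20)&(T[...,2]<130)&(T[...,0]>-230)&(T[...,0]<-50)&(abs(T[...,1]+34)<30)
q=T[k];print(len(q),np.percentile(q,[2,50,98],axis=0)); s=np.polyfit(q[:,0],q[:,2],1);print("deg",np.degrees(np.arctan(s[0])))
E
```

```text
t: 9.45
tcp_pos: [511.0, -345.4, 15.0]
tool_rot: [[0.087, 0.996, -0.001], [0.996, -0.087, 0.001], [0.001, -0.001, -1.0]]
force: [1.0, 0.2, -0.1]
opening: 39.9
gripper_force: 0.0
[ 0.4 -1.2 -3. ] 39.9158089551577 [ 1.05  0.2  -0.13] [-0.09  0.07 -0.04]
308 [[-190.76  -56.94   25.95]
 [-142.54  -42.84   69.04]
 [ -64.08  -23.73  119.41]]
deg -21.068154637714475
```

Converted, -13 mm is -0.0163, -5 mm is -0.0063.

```bash
python3 jog.py '[41,-0.0163,0,-0.0063,0,41,-0.0163,0,-0.0063,0,41,-0.0163,0,-0.0063,0,41,0,0,0,0,41,0,0,0,0,20,0,0,0,0,20,0,0,0,0,20,0,0,0,0,20,0,0,0,0,20,0,0,0,0]' 30
python3 jog.py '[20,0,0,-0.0063,0,20,0,0,-0.0125,0,20,0,0,-0.0188,0,20,0,0,-0.0188,0,20,0,0,0,0,20,0,0,0,0]'
python3 - <<'E'
from h import *
from station import ctrl, camrig, finish_job
np.set_printoptions(precision=2,suppress=True)
o=ctrl.get_obs(); print((np.array(o["tcp_pos"][:2])-TO)@TR,o["tcp_pos"][2],o["opening"],o["force"],o["moment"])
f=camrig.grab_frame("scene"); cv2.imwrite("pics/s4.png",cv2.resize(f["frame"][180:330,80:280],(800,600),interpolation=cv2.INTER_CUBIC))
E
```

```text
t: 10.33
tcp_pos: [507.7, -384.1, 30.3]
tool_rot: [[0.086, 0.996, -0.001], [0.996, -0.086, 0.001], [0.001, -0.001, -1.0]]
force: [-0.2, 0.4, -0.2]
opening: 27.5
gripper_force: 30.0
t: 10.83
tcp_pos: [509.2, -385.8, 78.6]
tool_rot: [[0.087, 0.996, 0.004], [0.996, -0.087, -0.003], [-0.003, 0.004, -1.0]]
force: [0.6, -0.2, -1.0]
opening: 27.8
gripper_force: 30.0
[-119.78  -35.89] 78.57896076372653 27.79684343567849 [ 0.65 -0.24 -1.03] [-0.04  0.06 -0.03]
```

View pics/s4.png

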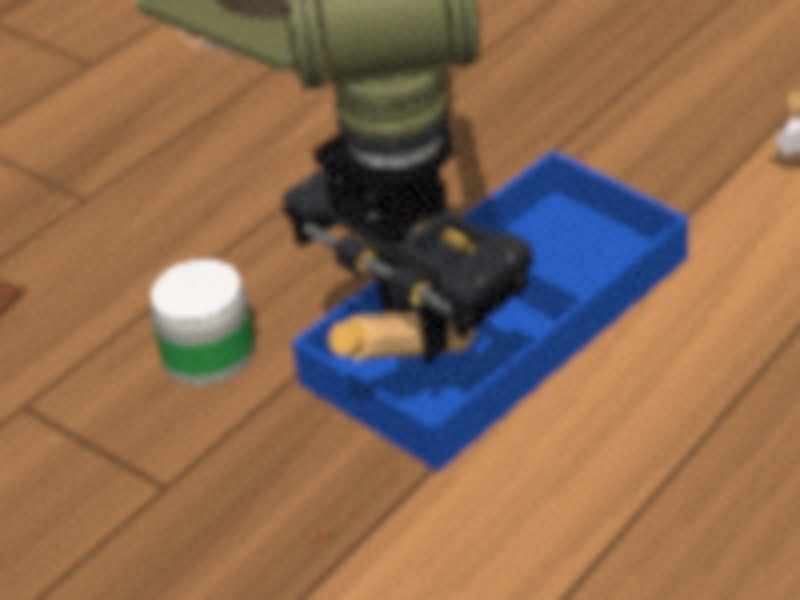

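The crop shows the handle lifted by its middle: ferrule at (350,335), fingers at (430,330), butt end lower right at (465,340).

Converted, 30 mm is 0.0375, 25 mm is 0.0313.

```bash
python3 jog.py '[20,0.0313,-0.0013,0,0,20,0.0375,-0.0006,0,0,20,0.0188,0,0.0125,0,20,0,0,0.025,0,20,0,0,0.015,0,20,0,0,0.0038,0,20,0,0,0,0,20,0,0,0,0]' 30
python3 jog.py '[20,0,0,0,0,20,0,0,0,0,20,-0.0013,0,0.0038,0,20,-0.0013,0,0.0038,0,20,-0.0013,0,0.0038,0,20,-0.0013,0,0.0038,0,20,-0.0013,0,0.0038,0,20,-0.0013,0,0.0038,0,20,-0.0013,0,0.0025,0,20,-0.0013,0,0.0025,0,20,0,0,0,0,20,0,0,0,0]' 6
python3 - <<'E'
from h import *
from station import ctrl, camrig, finish_job
np.set_printoptions(precision=2,suppress=True)
o=ctrl.get_obs(); print((np.array(o["tcp_pos"][:2])-TO)@TR,o["tcp_pos"][2],o["opening"],o["force"],o["moment"])
E
```

```text
t: 11.55
tcp_pos: [512.2, -315.1, 30.0]
tool_rot: [[0.087, 0.996, -0.001], [0.996, -0.087, 0.0], [0.0, -0.001, -1.0]]
force: [0.4, -0.2, -1.2]
opening: 27.8
gripper_force: 30.0
t: 12.55
tcp_pos: [511.3, -322.4, 8.0]
tool_rot: [[0.087, 0.996, -0.001], [0.996, -0.087, 0.001], [0.001, -0.001, -1.0]]
force: [-0.2, -0.4, -0.0]
opening: 27.9
gripper_force: 6.0
[-56.4  -32.59] 8.036402851960302 27.930981678425987 [-0.24 -0.42 -0.01] [-0.09  0.06 -0.02]
```

```bash
cat >> h.py <<'E'
def wood(f,x0,x1,yc,zlo=14,zhi=110,hw=20):
    C=cloud(f);T=C.copy();T[...,:2]=(C[...,:2]-TO)@TR
    m=mask(f,(8,50,100),(26,240,255))>0
    k=m&(T[...,2]>zlo)&(T[...,2]<zhi)&(T[...,0]>x0)&(T[...,0]<x1)&(abs(T[...,1]-yc)<hw)
    q=T[k]; 
    for a in range(int(x0),int(x1),20):
        r=q[(q[:,0]>=a)&(q[:,0]<a+20)]
        if len(r)>5: print(a,"n",len(r),"y",np.percentile(r[:,1],[3,97]),"ztop",np.percentile(r[:,2],90))
    if len(q): print("x range",np.percentile(q[:,0],[1,99]))
E
python3 jog.py '[20,0,0,0.0019,0,20,0,0,0,0]'
python3 - <<'E'
from h import *
from station import ctrl, camrig, finish_job
np.set_printoptions(precision=1,suppress=True)
o=ctrl.get_obs(); print(o["tcp_pos"][2],o["force"])
f=camrig.grab_frame("scene"); wood(f,-160,20,-34); print(); wood(camrig.grab_frame("top"),-160,20,-34)
E
```

```text
t: 12.72
tcp_pos: [511.7, -322.7, 7.0]
tool_rot: [[0.087, 0.996, -0.0], [0.996, -0.087, 0.0], [0.0, -0.0, -1.0]]
force: [-0.1, -0.4, 0.2]
opening: 28.2
gripper_force: 6.0
7.002496716245321 [-0.1 -0.4  0.2]
-140 n 43 y [-46.8 -28.6] ztop 40.19815065271723
-120 n 54 y [-46.4 -26.4] ztop 40.92198502037091
-100 n 58 y [-46.9 -14.8] ztop 97.84162298983723
-80 n 52 y [-47.2 -20.7] ztop 41.02867884016866
x range [-136.5  -56.4]

-20 n 14 y [-41.3 -27.7] ztop 34.87744727510483
x range [-17.5  -9.3]
```

Converted, 3 mm is 0.0038, 1 mm is 0.0013.

```bash
python3 jog.py '[20,0.0038,0,0,0,20,0.0038,0,0.0013,0,20,0,0,0.001,0,20,0,0,0,0,20,0,0,0,0]' 3
python3 - <<'E'
from h import *
from station import ctrl, camrig, finish_job
np.set_printoptions(precision=1,suppress=True)
o=ctrl.get_obs(); print(o["tcp_pos"][2],o["force"],(np.array(o["tcp_pos"][:2])-TO)@TR)
f=camrig.grab_frame("scene"); wood(f,-160,20,-34,hw=16)
E
```

```text
t: 13.23
tcp_pos: [512.3, -316.6, 5.3]
tool_rot: [[0.087, 0.996, -0.0], [0.996, -0.087, 0.0], [0.0, -0.0, -1.0]]
force: [0.1, -0.3, -0.1]
opening: 28.0
gripper_force: 3.2
5.321792246841247 [ 0.1 -0.3 -0.1] [-50.5 -33. ]
-140 n 31 y [-44.  -27.9] ztop 35.8990334074507
-120 n 58 y [-46.7 -27.5] ztop 37.06731889863304
-100 n 49 y [-46.1 -25.8] ztop 37.003399213151056
-80 n 57 y [-48.2 -19.2] ztop 38.69747498927147
-60 n 13 y [-43.1 -25.7] ztop 35.62034138159429
x range [-133.7  -47.2]
```

Converted, -35 mm is -0.0438, -15 mm is -0.0188, -0.118 rad is -0.0295.

```bash
python3 jog.py '[41,0,0,0,0,41,0,0,0,0,41,0,0,0,0,41,0,0,0,0,41,0,0,-0.0188,0,41,0,0,-0.0438,0,41,0,0,-0.0438,0,52,0,0,0,-0.0295,52,0,0,0,-0.0295,52,0,0,0,-0.0295,52,0,0,0,-0.0295,52,0,0,0,-0.0295]' 20
python3 jog.py '[52,0,0,0,-0.0295,52,0,0,0,-0.0295,52,0,0,0,-0.0295,52,0,0,0,-0.0295,52,0,0,0,-0.0295,52,0,0,0,-0.0295,52,0,0,0,-0.0295,52,0,0,0,-0.0295,52,0,0,0,-0.0295,52,0,0,0,-0.0293,52,0,0,0,0]'
python3 - <<'E'
from h import *
from station import ctrl, camrig, finish_job
np.set_printoptions(precision=1,suppress=True)
o=ctrl.get_obs(); R=o["tool_rot"]; print("yaw",np.arctan2(R[1][0],R[0][0])%6.283,need(o,[*m2w(-60,77),94]),need(o,[*m2w(-60,-82.5),94]))
wood(camrig.grab_frame("scene"),-160,20,-34,hw=18)
f=camrig.grab_frame("top");b=mask(f,(105,120,60),(125,255,255)); b[:60]=0; c=max(cv2.findContours(b,0,2)[0],key=cv2.contourArea)
E
```

```text
t: 14.28
tcp_pos: [512.3, -316.8, 90.5]
tool_rot: [[-0.487, 0.873, 0.0], [0.873, 0.487, -0.0], [-0.0, 0.0, -1.0]]
force: [-0.5, 0.9, 0.2]
opening: 51.9
gripper_force: 0.0
t: 15.2
tcp_pos: [512.3, -316.9, 90.4]
tool_rot: [[-0.994, -0.113, 0.0], [-0.113, 0.994, -0.0], [-0.0, -0.0, -1.0]]
force: [-0.0, -0.5, 0.2]
opening: 52.2
gripper_force: 0.0
yaw 3.254434167628678 [-50.6 527.4  -3.7] [-50.4 367.9  -3.7]
-140 n 30 y [-43.3 -26.9] ztop 34.169913669543476
-120 n 60 y [-47.2 -27.4] ztop 35.70651194814599
-100 n 47 y [-46.9 -27. ] ztop 35.990138862580054
-80 n 53 y [-46.9 -25.9] ztop 36.61907104381294
-60 n 50 y [-46.5 -24.4] ztop 37.25964061093009
-40 n 46 y [-46.4 -23.6] ztop 36.79527874603622
-20 n 37 y [-46.6 -26.8] ztop 36.06468384582199
x range [-131.8   -5.4]
```

```bash
python3 jog.py '[52,0,0.0506,0,0,52,0,0.0506,0,0,52,0,0.0506,0,0,52,0,0.0506,0,0,52,0,0.0506,0,0,52,0,0.0506,0,0,52,0,0.0506,0,0,52,0,0.0506,0,0,52,0,0.0506,0,0,52,0,0.0506,0,0,52,0,0.0506,0,0,52,0,0.0506,0,0]'
python3 jog.py '[52,-0.015,0.0506,-0.0025,0,52,-0.0438,0,0,0,52,-0.0438,0,0,0,52,-0.025,0,0,0,52,0,0,0,0,52,0,0,0,0]'
python3 - <<'E'
from h import *
from station import ctrl, camrig, finish_job
np.set_printoptions(precision=1,suppress=True)
o=ctrl.get_obs(); print(need(o,[*m2w(-8,77),46]),o["force"])
f=camrig.grab_frame("top");C=cloud(f);M=C.copy();M[...,:2]=(C[...,:2]-MO)@MR
q=M[(mask(f,(10,60,90),(24,240,255))>0)&(M[...,2]>60)&(M[...,2]<150)&(M[...,0]>53)&(M[...,0]<110)]
q=q[(q[:,2]-35-.7*q[:,0]>18)&(q[:,1]>40)];print(len(q),np.percentile(q[:,1],[5,50,95]))
E
```

```text
t: 16.3
tcp_pos: [457.9, 168.1, 90.8]
tool_rot: [[-0.994, -0.108, 0.001], [-0.108, 0.994, 0.0], [-0.001, 0.0, -1.0]]
force: [0.7, 0.7, -0.6]
opening: 51.9
gripper_force: 0.0
t: 16.8
tcp_pos: [555.6, 217.3, 92.1]
tool_rot: [[-0.994, -0.109, -0.001], [-0.109, 0.994, -0.0], [0.001, -0.0, -1.0]]
force: [-0.2, 0.7, -0.3]
opening: 51.8
gripper_force: 0.0
[ 0.6  1.6 46.1] [-0.2  0.7 -0.3]Traceback (most recent call last):
  File "<stdin>", line 7, in <module>
    return _quantile_unchecked(
        a, q, axis, out, overwrite_input, method, keepdims, weights)
    return _ureduce(a,
                    func=_quantile_ureduce_func,
    ...<5 lines>...
                    overwrite_input=overwrite_input,
                    method=method)
    r = func(a, **kwargs)
    result = _quantile(arr,
                       quantiles=q,
    ...<2 lines>...
                       out=out,
                       weights=wgt)
    slices_having_nans = np.isnan(arr[-1, ...])
                                  ~~~^^^^^^^^^
IndexError: index -1 is out of bounds for axis 0 with size 0
```

Converted, 23 mm is 0.0288, 1.5 mm is 0.0019.

```bash
python3 jog.py '[52,0,0.0019,0.0288,0,52,0,0,0.0288,0,52,0,0,0,0,52,0,0,0,0]'
python3 jog.py '[20,0,0,0,0,20,0,0,0,0,20,0,0,0,0,20,0,0,0,0,20,0,0,0,0,20,0,0,0,0,20,0,0,0,0]' 45
python3 jog.py '[20,0,0,-0.0075,0,20,0,0,-0.0088,0,20,0,0,-0.0088,0,20,0,0,0,0,20,0,0,0,0]'
```

```text
t: 17.18
tcp_pos: [553.2, 218.1, 45.7]
tool_rot: [[-0.994, -0.11, -0.003], [-0.11, 0.994, -0.001], [0.003, -0.001, -1.0]]
force: [-0.1, -0.7, 0.6]
opening: 51.4
gripper_force: 0.0
t: 17.77
tcp_pos: [555.2, 218.7, 47.0]
tool_rot: [[-0.994, -0.111, 0.0], [-0.111, 0.994, 0.0], [-0.0, 0.0, -1.0]]
force: [-2.2, -1.4, 3.9]
opening: 27.2
gripper_force: 45.0
t: 18.18
tcp_pos: [555.5, 218.8, 67.2]
tool_rot: [[-0.994, -0.111, 0.002], [-0.111, 0.994, 0.0], [-0.002, 0.0, -1.0]]
force: [-0.2, -0.3, -1.0]
opening: 27.2
gripper_force: 45.0
```

Converted, 35 mm is 0.0438, 20 mm is 0.025, 0.118 rad is 0.0295.

```bash
python3 jog.py '[20,0.025,0,0,0,20,0.0438,0,0,0,20,0.0438,0,0,0,20,0.0438,0,0,0,20,0.0063,0,-0.0063,0.0295,20,0,0,-0.0063,0.0295,20,0,0,-0.0063,0.0295,20,0,0,-0.0063,0.0295,20,0,0,-0.0063,0.0295,20,0,0,-0.0063,0.0295,20,0,0,-0.0063,0.0295,20,0,0,-0.0063,0.0295]'
python3 jog.py '[20,0,0,0,0.0295,20,0,0,0,0.0295,20,0,0,0,0.0295,20,0,0,0,0.0295,20,0,0,0,0.0295,20,0,0,0,0.0295,20,0,0,0,0.0293,20,0,0,0,0,20,0,0,0,0]'
python3 - <<'E'
from h import *
from station import ctrl, camrig, finish_job
np.set_printoptions(precision=3,suppress=True)
o=ctrl.get_obs(); R=o["tool_rot"]; print("yaw",np.arctan2(R[1][0],R[0][0]),need(o,[*t2w(-78,34),60]),o["opening"],o["force"],o["moment"])
E
```

```text
t: 19.18
tcp_pos: [425.4, 204.1, 106.2]
tool_rot: [[-0.668, 0.744, -0.001], [0.744, 0.668, -0.0], [0.0, -0.001, -1.0]]
force: [0.5, -0.1, 0.3]
opening: 27.2
gripper_force: 45.0
t: 19.93
tcp_pos: [425.6, 204.2, 106.1]
tool_rot: [[0.084, 0.996, -0.0], [0.996, -0.084, -0.0], [-0.0, -0.0, -1.0]]
force: [-0.8, 0.9, -1.5]
opening: 27.2
gripper_force: 45.0
yaw 1.4867858532426657 [-539.    63.    46.1] 27.239569088505707 [-0.827  0.868 -1.538] [-0.102  0.077 -0.02 ]
```

14 rows of (-38.5, 4.5).

```bash
python3 jog.py '[20,-0.0481,0.0056,0,0,20,-0.0481,0.0056,0,0,20,-0.0481,0.0056,0,0,20,-0.0481,0.0056,0,0,20,-0.0481,0.0056,0,0,20,-0.0481,0.0056,0,0,20,-0.0481,0.0056,0,0,20,-0.0481,0.0056,0,0,20,-0.0481,0.0056,0,0,20,-0.0481,0.0056,0,0,20,-0.0481,0.0056,0,0,20,-0.0481,0.0056,0,0]'
python3 jog.py '[20,-0.0481,0.0056,0,0,20,-0.0481,0.0056,0,0,20,0,0,0.02,0,20,0,0,0.04,0,20,0,0,0.025,0,20,0,0,0.01,0,20,0,0,0,0,20,0,0,0,0,20,0,0,0,0]'
python3 - <<'E'
from h import *
from station import ctrl, camrig, finish_job
np.set_printoptions(precision=2,suppress=True)
o=ctrl.get_obs(); print(need(o,[*t2w(-78,34),17]),o["opening"],o["force"],o["moment"])
E
```

```text
t: 20.93
tcp_pos: [439.0, -262.7, 106.3]
tool_rot: [[0.084, 0.996, 0.0], [0.996, -0.084, 0.0], [0.0, 0.0, -1.0]]
force: [0.7, -0.1, -1.0]
opening: 27.6
gripper_force: 45.0
t: 21.68
tcp_pos: [442.8, -338.9, 32.0]
tool_rot: [[0.086, 0.996, 0.002], [0.996, -0.086, -0.002], [-0.002, 0.002, -1.0]]
force: [-0.2, 0.4, 0.3]
opening: 27.4
gripper_force: 45.0
[ 0.8  0.3 15. ] 27.443204337966762 [-0.23  0.43  0.29] [-0.09  0.03 -0.  ]
```

Converted, 4 mm is 0.005, 2 mm is 0.0025.

```bash
python3 jog.py '[20,0,0,0.005,0,20,0,0,0.005,0,20,0,0,0.0025,0,20,0,0,0.0025,0,20,0,0,0,0,20,0,0,0,0,20,0,0,0,0]'
python3 jog.py '[20,0,0,0.0019,0,20,0,0,0.0019,0,20,0,0,0.0013,0,20,0,0,0,0,20,0,0,0,0]'
```

```text
t: 22.27
tcp_pos: [441.7, -338.2, 18.4]
tool_rot: [[0.087, 0.996, 0.0], [0.996, -0.087, 0.0], [0.0, 0.0, -1.0]]
force: [-0.7, -0.1, -0.6]
opening: 26.8
gripper_force: 45.0
t: 22.68
tcp_pos: [442.1, -338.7, 16.3]
tool_rot: [[0.087, 0.996, 0.0], [0.996, -0.087, -0.0], [-0.0, 0.0, -1.0]]
force: [-3.5, 2.9, 9.9]
opening: 26.8
gripper_force: 45.0
```

Converted, -15 mm is -0.0188, -14 mm is -0.0175.

```bash
python3 jog.py '[20,0,0,0,0,20,0,0,0,0,20,0,0,0,0]' 3
python3 jog.py '[32,0,0,0,0,36,0,0,0,0,41,0,0,0,0,41,0,0,0,0,41,-0.0175,0,-0.0075,0,41,-0.0175,0,-0.0088,0,41,-0.0163,0,-0.0088,0,41,0,0,0,0,41,0,0,0,0]' 20
python3 jog.py '[20,0,0,0,0,20,0,0,0,0,20,0,0,0,0,20,0,0,0,0,20,0,0,0,0]' 30
python3 jog.py '[20,0,0,-0.0063,0,20,0,0,-0.0125,0,20,0,0,-0.0188,0,20,0,0,-0.0188,0,20,0,0,0,0,20,0,0,0,0]'
python3 - <<'E'
from h import *
from station import ctrl, camrig, finish_job
np.set_printoptions(precision=2,suppress=True)
o=ctrl.get_obs(); print((np.array(o["tcp_pos"][:2])-TO)@TR,o["tcp_pos"][2],o["opening"],o["force"],o["moment"])
wood(camrig.grab_frame("scene"),-200,20,34,zlo=20,zhi=140)
print();wood(camrig.grab_frame("scene"),-160,20,-34)
E
```

```text
t: 22.93
tcp_pos: [442.4, -339.0, 15.3]
tool_rot: [[0.087, 0.996, 0.002], [0.996, -0.087, -0.002], [-0.002, 0.002, -1.0]]
force: [-0.9, -0.4, 4.0]
opening: 28.1
gripper_force: 3.0
t: 23.68
tcp_pos: [438.6, -381.1, 35.7]
tool_rot: [[0.089, 0.996, 0.002], [0.996, -0.089, -0.002], [-0.002, 0.002, -1.0]]
force: [-0.9, 0.1, 0.2]
opening: 41.3
gripper_force: 0.0
t: 24.1
tcp_pos: [438.0, -378.4, 33.9]
tool_rot: [[0.086, 0.996, -0.001], [0.996, -0.086, 0.001], [0.001, -0.001, -1.0]]
force: [0.1, -0.4, -1.1]
opening: 27.8
gripper_force: 30.0
t: 24.6
tcp_pos: [439.0, -379.9, 81.1]
tool_rot: [[0.087, 0.996, 0.002], [0.996, -0.087, -0.002], [-0.002, 0.003, -1.0]]
force: [0.3, 0.5, -0.8]
opening: 27.9
gripper_force: 30.0
[-119.88   34.57] 81.11830959774223 27.858132592773558 [ 0.26  0.5  -0.77] [-0.1   0.11  0.03]
-200 n 34 y [24.82 45.34] ztop 138.33351894791932
-180 n 57 y [20.11 38.92] ztop 138.97060779681456
-160 n 56 y [20.85 38.2 ] ztop 129.2377401262309
-140 n 39 y [21.91 52.45] ztop 118.18027782874842
-100 n 21 y [20.54 28.31] ztop 81.05135513668756
x range [-191.27  -78.51]

-140 n 31 y [-44.11 -26.19] ztop 33.90078080472642
-120 n 56 y [-46.64 -27.89] ztop 35.921659570316194
-100 n 48 y [-45.79 -28.88] ztop 35.790933611771656
-80 n 49 y [-46.14 -27.03] ztop 36.40636879958474
-60 n 48 y [-45.98 -27.18] ztop 36.658388217757135
-40 n 46 y [-46.1  -28.37] ztop 35.84519676658016
-20 n 35 y [-46.64 -28.73] ztop 35.87189460449445
x range [-130.91   -6.38]
```

Converted, 30 mm is 0.0375, 25 mm is 0.0313.

```bash
python3 jog.py '[20,0.0313,0,0,0,20,0.0375,0,0,0,20,0.0225,0,0.01,0,20,0,0,0.025,0,20,0,0,0.015,0,20,0,0,0.0038,0,20,0,0,0,0,20,0,0,0,0]' 30
python3 jog.py '[20,0,0,0,0,20,0,0,0.0025,0,20,-0.0013,0,0.0038,0,20,-0.0013,0,0.0038,0,20,-0.0013,0,0.0038,0,20,-0.0013,0,0.0038,0,20,0,0,0.0038,0,20,0,0,0.0038,0,20,0,0,0.0038,0,20,0,0,0.0038,0,20,0,0,0,0,20,0,0,0,0]' 6
python3 jog.py '[20,0,0,0.0013,0,20,0,0,0.0013,0,20,0,0,0,0,20,0,0,0,0]' 3
python3 - <<'E'
from h import *
from station import ctrl, camrig, finish_job
np.set_printoptions(precision=2,suppress=True)
o=ctrl.get_obs(); print((np.array(o["tcp_pos"][:2])-TO)@TR,o["tcp_pos"][2],o["opening"],o["force"],o["moment"])
wood(camrig.grab_frame("scene"),-200,20,34)
E
```

```text
t: 25.37
tcp_pos: [444.4, -306.9, 36.2]
tool_rot: [[0.088, 0.996, -0.0], [0.996, -0.088, 0.0], [0.0, -0.0, -1.0]]
force: [-0.1, -1.3, 0.1]
opening: 27.8
gripper_force: 30.0
t: 26.37
tcp_pos: [443.6, -309.7, 9.6]
tool_rot: [[0.087, 0.996, -0.001], [0.996, -0.087, 0.001], [0.001, -0.001, -1.0]]
force: [-0.3, 0.3, -0.8]
opening: 27.8
gripper_force: 6.0
t: 26.7
tcp_pos: [444.1, -310.2, 8.2]
tool_rot: [[0.087, 0.996, -0.0], [0.996, -0.087, 0.0], [0.0, -0.0, -1.0]]
force: [-0.5, 0.4, -0.8]
opening: 27.8
gripper_force: 3.0
[-50.03  35.48] 8.249724047559786 27.787933438187526 [-0.53  0.45 -0.77] [-0.08  0.09  0.06]
-140 n 25 y [25.73 41.65] ztop 33.18027196018706
-120 n 55 y [21.93 44.67] ztop 34.80973627479527
-100 n 55 y [20.25 49.96] ztop 37.29042292091776
-80 n 60 y [19.12 51.92] ztop 101.94383985254235
-60 n 17 y [23.87 47.02] ztop 36.5833832839304
x range [-132.36  -48.79]
```

Converted, 1 mm is 0.0013.

```bash
python3 jog.py '[20,0,0,0.0013,0,20,0,0,0.0013,0,20,0,0,0,0,20,0,0,0,0]' 3
python3 jog.py '[41,0,0,0,0,41,0,0,0,0,41,0,0,0,0,41,0,0,0,0,41,0,0,-0.0188,0,41,0,0,-0.0438,0,41,0,0,-0.0438,0,52,0,0,0,-0.0295,52,0,0,0,-0.0295,52,0,0,0,-0.0295,52,0,0,0,-0.0295,52,0,0,0,-0.0295]' 20
python3 jog.py '[52,0,0,0,-0.0295,52,0,0,0,-0.0295,52,0,0,0,-0.0295,52,0,0,0,-0.0295,52,0,0,0,-0.0295,52,0,0,0,-0.0295,52,0,0,0,-0.0295,52,0,0,0,-0.0295,52,0,0,0,-0.0295,52,0,0,0,-0.0293,52,0,0,0,0]'
python3 - <<'E'
from h import *
from station import ctrl, camrig, finish_job
np.set_printoptions(precision=1,suppress=True)
o=ctrl.get_obs(); R=o["tool_rot"]; print("yaw",np.arctan2(R[1][0],R[0][0])%6.283,need(o,[*m2w(-60,-82.5),92]))
f=camrig.grab_frame("scene")
wood(f,-160,20,-34,hw=18); wood(f,-160,20,34,hw=18)
E
```

```text
t: 27.08
tcp_pos: [444.2, -310.6, 6.7]
tool_rot: [[0.087, 0.996, -0.0], [0.996, -0.087, -0.0], [-0.0, -0.0, -1.0]]
force: [-2.4, 0.8, 3.9]
opening: 28.2
gripper_force: 3.0
t: 28.08
tcp_pos: [444.1, -310.2, 91.2]
tool_rot: [[-0.487, 0.873, 0.0], [0.873, 0.487, 0.0], [-0.0, 0.0, -1.0]]
force: [0.2, -0.2, 0.6]
opening: 52.1
gripper_force: 0.0
t: 29.0
tcp_pos: [444.1, -310.2, 91.1]
tool_rot: [[-0.994, -0.113, 0.0], [-0.113, 0.994, 0.0], [-0.0, 0.0, -1.0]]
force: [0.6, -0.7, -0.3]
opening: 52.2
gripper_force: 0.0
yaw 3.254499391450318 [-117.4  353.7   -0.8]
-140 n 29 y [-43.  -27.1] ztop 34.025786330415166
-120 n 54 y [-46.3 -25.4] ztop 35.00479443806388
-100 n 49 y [-46.9 -27.7] ztop 36.14221419432936
-80 n 49 y [-46.1 -29.2] ztop 36.54879749617146
-60 n 44 y [-46.1 -27.7] ztop 36.51186002030535
-40 n 49 y [-46.  -25.5] ztop 35.744282113693636
-20 n 35 y [-46.5 -27.6] ztop 36.246879514774626
x range [-132.5   -5.8]
-140 n 27 y [24.8 40.1] ztop 34.35509974361639
-120 n 55 y [21.3 39. ] ztop 36.19524722851391
-100 n 50 y [20.6 41.8] ztop 35.93138300921146
-80 n 49 y [21.5 42.9] ztop 35.972109282300224
-60 n 49 y [21.5 43.3] ztop 35.70044911569196
-40 n 51 y [21.3 43.1] ztop 37.52999044846035
-20 n 39 y [20.9 42. ] ztop 37.46014239311701
x range [-130.3   -4. ]
```

Converted, 39.3 mm is 0.0491, -35 mm is -0.0438.

```bash
python3 jog.py '[52,-0.01,0.0491,0,0,52,-0.01,0.0491,0,0,52,-0.01,0.0491,0,0,52,-0.01,0.0491,0,0,52,-0.01,0.0491,0,0,52,-0.01,0.0491,0,0,52,-0.01,0.0491,0,0,52,-0.01,0.0491,0,0,52,-0.01,0.0491,0,0,52,-0.0438,0,0,0,52,-0.0438,0,0,0,52,-0.025,0,0,0]'
python3 jog.py '[52,-0.0088,0,0,0,52,0,0,0,0,52,0,0,0,0]'
python3 - <<'E'
from h import *
from station import ctrl, camrig, finish_job
o=ctrl.get_obs(); print(need(o,[*m2w(-8,-82.5),46]),o["force"])
E
```

```text
t: 30.05
tcp_pos: [568.4, 60.8, 91.7]
tool_rot: [[-0.994, -0.11, 0.002], [-0.11, 0.994, 0.0], [-0.002, -0.0, -1.0]]
force: [-0.4, -1.2, 0.5]
opening: 52.0
gripper_force: 0.0
t: 30.3
tcp_pos: [572.0, 59.8, 90.8]
tool_rot: [[-0.994, -0.109, -0.002], [-0.109, 0.994, -0.0], [0.002, 0.0, -1.0]]
force: [-0.8, 0.7, -0.3]
opening: 51.6
gripper_force: 0.0
[-0.7  0.4 44.8] [-0.76506503  0.68229973 -0.27458296]
```

Converted, 23 mm is 0.0288, 22 mm is 0.0275.

```bash
python3 jog.py '[52,0,0,0.0275,0,52,0,0,0.0288,0,52,0,0,0,0,52,0,0,0,0]'
python3 jog.py '[20,0,0,0,0,20,0,0,0,0,20,0,0,0,0,20,0,0,0,0,20,0,0,0,0,20,0,0,0,0,20,0,0,0,0]' 45
python3 jog.py '[20,0,0,-0.0075,0,20,0,0,-0.0088,0,20,0,0,-0.0088,0,20,0,0,0,0,20,0,0,0,0]'
```

```text
t: 30.63
tcp_pos: [570.9, 59.6, 45.7]
tool_rot: [[-0.994, -0.11, -0.003], [-0.11, 0.994, -0.0], [0.003, 0.0, -1.0]]
force: [-0.0, -0.4, 0.7]
opening: 52.0
gripper_force: 0.0
t: 31.22
tcp_pos: [573.1, 60.0, 47.0]
tool_rot: [[-0.994, -0.111, 0.0], [-0.111, 0.994, -0.0], [-0.0, -0.0, -1.0]]
force: [-1.5, -0.1, 5.3]
opening: 27.3
gripper_force: 45.0
t: 31.63
tcp_pos: [573.4, 60.0, 67.2]
tool_rot: [[-0.994, -0.111, 0.002], [-0.111, 0.994, 0.0], [-0.002, -0.0, -1.0]]
force: [0.2, 0.2, -0.5]
opening: 27.2
gripper_force: 45.0
```

Converted, 35 mm is 0.0438, 20 mm is 0.025, 0.118 rad is 0.0295.

```bash
python3 jog.py '[20,0.025,0,0,0,20,0.0438,0,0,0,20,0.0438,0,0,0,20,0.0438,0,0,0,20,0.0063,0,-0.0063,0.0295,20,0,0,-0.0063,0.0295,20,0,0,-0.0063,0.0295,20,0,0,-0.0063,0.0295,20,0,0,-0.0063,0.0295,20,0,0,-0.0063,0.0295,20,0,0,-0.0063,0.0295,20,0,0,-0.0063,0.0295]'
python3 jog.py '[20,0,0,0,0.0295,20,0,0,0,0.0295,20,0,0,0,0.0295,20,0,0,0,0.0295,20,0,0,0,0.0295,20,0,0,0,0.0295,20,0,0,0,0.0293,20,0,0,0,0,20,0,0,0,0]'
python3 - <<'E'
from h import *
from station import ctrl, camrig, finish_job
np.set_printoptions(precision=3,suppress=True)
o=ctrl.get_obs(); R=o["tool_rot"]; print("yaw",np.arctan2(R[1][0],R[0][0]),need(o,[*t2w(91,0),30]),o["opening"],o["force"],o["moment"])
E
```

```text
t: 32.63
tcp_pos: [443.3, 45.5, 106.2]
tool_rot: [[-0.668, 0.744, -0.001], [0.744, 0.668, 0.0], [0.0, -0.0, -1.0]]
force: [-0.3, -0.0, -0.6]
opening: 27.5
gripper_force: 45.0
t: 33.38
tcp_pos: [443.4, 45.5, 106.1]
tool_rot: [[0.084, 0.996, -0.0], [0.996, -0.084, -0.0], [-0.0, -0.0, -1.0]]
force: [-0.5, 0.1, -0.6]
opening: 27.6
gripper_force: 45.0
yaw 1.4867870892259867 [-213.5   66.3   76.1] 27.573651124140707 [-0.504  0.052 -0.627] [-0.097  0.101  0.05 ]
```

Converted, -35.5 mm is -0.0444, 32 mm is 0.04.

```bash
python3 jog.py '[20,-0.0444,0.0138,0,0,20,-0.0444,0.0138,0,0,20,-0.0444,0.0138,0,0,20,-0.0444,0.0138,0,0,20,-0.0444,0.0138,0,0,20,-0.0444,0.0138,0,0,20,0,0,0.02,0,20,0,0,0.04,0,20,0,0,0.025,0,20,0,0,0.01,0,20,0,0,0,0,20,0,0,0,0]'
python3 jog.py '[20,0,0,0.005,0,20,0,0,0.005,0,20,0,0,0.0025,0,20,0,0,0.0025,0,20,0,0,0,0,20,0,0,0,0,20,0,0,0,0]'
python3 - <<'E'
from h import *
from station import ctrl, camrig, finish_job
np.set_printoptions(precision=2,suppress=True)
o=ctrl.get_obs(); print(need(o,[*t2w(91,0),17]),o["opening"],o["force"],o["moment"])
E
```

```text
t: 34.38
tcp_pos: [491.0, -172.3, 30.6]
tool_rot: [[0.086, 0.996, -0.0], [0.996, -0.086, 0.0], [0.0, -0.0, -1.0]]
force: [0.4, 0.1, 0.7]
opening: 27.4
gripper_force: 45.0
t: 34.97
tcp_pos: [491.0, -172.4, 18.5]
tool_rot: [[0.087, 0.996, 0.0], [0.996, -0.087, -0.0], [-0.0, 0.0, -1.0]]
force: [0.6, -0.2, -0.7]
opening: 27.5
gripper_force: 45.0
[-0.3  0.5  1.5] 27.479317563455705 [ 0.6  -0.22 -0.67] [-0.09  0.01  0.03]
```

Converted, 1.5 mm is 0.0019, 1 mm is 0.0013.

```bash
python3 jog.py '[20,0,0,0.0019,0,20,0,0,0.0019,0,20,0,0,0.0013,0,20,0,0,0,0,20,0,0,0,0]'
python3 jog.py '[20,0,0,0,0,20,0,0,0,0,20,0,0,0,0]' 3
python3 jog.py '[32,0,0,0,0,36,0,0,0,0,41,0,0,0,0,41,0,0,0,0,41,-0.0125,0,-0.005,0,41,-0.0125,0,-0.0063,0,41,-0.0125,0,-0.0063,0,41,0,0,0,0,41,0,0,0,0]' 20
python3 jog.py '[20,0,0,0,0,20,0,0,0,0,20,0,0,0,0,20,0,0,0,0,20,0,0,0,0]' 30
python3 jog.py '[20,0,0,-0.0063,0,20,0,0,-0.0125,0,20,0,0,-0.0188,0,20,0,0,-0.0125,0,20,0,0,0,0,20,0,0,0,0]'
python3 - <<'E'
from h import *
from station import ctrl, camrig, finish_job
np.set_printoptions(precision=2,suppress=True)
o=ctrl.get_obs(); print((np.array(o["tcp_pos"][:2])-TO)@TR,o["tcp_pos"][2],o["opening"],o["force"],o["moment"])
wood(camrig.grab_frame("scene"),-20,145,0,zlo=20,zhi=130)
E
```

```text
t: 35.38
tcp_pos: [491.5, -172.7, 16.3]
tool_rot: [[0.087, 0.996, 0.0], [0.996, -0.087, -0.0], [-0.0, 0.0, -1.0]]
force: [-3.6, 1.2, 11.1]
opening: 27.0
gripper_force: 45.0
t: 35.63
tcp_pos: [491.7, -172.8, 15.2]
tool_rot: [[0.087, 0.996, 0.002], [0.996, -0.087, -0.001], [-0.001, 0.002, -1.0]]
force: [-0.1, -0.0, 3.2]
opening: 27.8
gripper_force: 3.0
t: 36.38
tcp_pos: [488.8, -203.6, 29.2]
tool_rot: [[0.089, 0.996, 0.002], [0.996, -0.089, -0.001], [-0.001, 0.002, -1.0]]
force: [0.5, 0.1, 0.3]
opening: 41.0
gripper_force: 0.0
t: 36.8
tcp_pos: [488.1, -202.0, 28.1]
tool_rot: [[0.086, 0.996, -0.001], [0.996, -0.086, 0.0], [0.0, -0.001, -1.0]]
force: [-1.3, 0.4, -0.4]
opening: 27.8
gripper_force: 30.0
t: 37.3
tcp_pos: [489.1, -202.7, 69.6]
tool_rot: [[0.087, 0.996, 0.002], [0.996, -0.087, -0.001], [-0.001, 0.002, -1.0]]
force: [0.6, 0.6, -0.0]
opening: 27.7
gripper_force: 30.0
[60.95 -0.14] 69.62866829666409 27.719906915499674 [ 0.55  0.57 -0.02] [-0.07  0.07  0.01]
0 n 31 y [-10.62  11.05] ztop 115.9786283294718
20 n 50 y [-14.94   7.84] ztop 114.43634544604733
40 n 32 y [-14.19  17.55] ztop 107.37701755195027
80 n 11 y [-12.12  -6.29] ztop 73.76223318060511
x range [10.18 92.61]
```

The manual's scale: shifts go in shares of 800 mm and turns go in shares of 4 rad. Converting my numbers, 20 mm is 0.025, 18 mm is 0.0225.

```bash
python3 jog.py '[20,0.0188,0,0,0,20,0.0225,0,0.005,0,20,0,0,0.025,0,20,0,0,0.015,0,20,0,0,0.0038,0,20,0,0,0,0,20,0,0,0,0]' 30
python3 jog.py '[20,0,0,0,0,20,0,0,0.0025,0,20,-0.0013,0,0.0038,0,20,-0.0013,0,0.0038,0,20,-0.0013,0,0.0038,0,20,-0.0013,0,0.0038,0,20,0,0,0.0038,0,20,0,0,0.0025,0,20,0,0,0.0025,0,20,0,0,0,0,20,0,0,0,0]' 6
python3 jog.py '[20,0,0,0.0013,0,20,0,0,0.0013,0,20,0,0,0,0,20,0,0,0,0]' 3
python3 - <<'E'
from h import *
from station import ctrl, camrig, finish_job
np.set_printoptions(precision=2,suppress=True)
o=ctrl.get_obs(); print((np.array(o["tcp_pos"][:2])-TO)@TR,o["tcp_pos"][2],o["opening"],o["force"],o["moment"])
wood(camrig.grab_frame("scene"),20,145,0)
E
```

```text
t: 37.93
tcp_pos: [490.7, -169.5, 28.7]
tool_rot: [[0.087, 0.996, -0.001], [0.996, -0.087, 0.0], [0.0, -0.001, -1.0]]
force: [-0.6, 0.1, -1.0]
opening: 27.8
gripper_force: 30.0
t: 38.85
tcp_pos: [490.1, -172.7, 7.5]
tool_rot: [[0.087, 0.996, -0.002], [0.996, -0.087, 0.001], [0.001, -0.002, -1.0]]
force: [0.3, -0.3, -1.3]
opening: 27.8
gripper_force: 6.0
t: 39.18
tcp_pos: [490.7, -173.2, 6.2]
tool_rot: [[0.087, 0.996, -0.0], [0.996, -0.087, 0.0], [0.0, -0.0, -1.0]]
force: [-0.6, 0.4, 0.1]
opening: 27.9
gripper_force: 3.0
[90.46  0.73] 6.21497372013376 27.926010819918538 [-0.63  0.39  0.08] [0.06 0.15 0.  ]
40 n 37 y [-13.55   8.73] ztop 36.85936429275498
60 n 56 y [-15.12  16.83] ztop 100.03989621625271
80 n 18 y [-12.54  13.33] ztop 37.83933295332811
x range [ 39.48 124.13]
```

```bash
python3 jog.py '[20,0,0,0.0009,0,20,0,0,0,0,20,0,0,0,0,41,0,0,0,0,41,0,0,0,0,41,0,0,0,0,41,0,0,0,0,41,0,0,-0.0188,0,41,0,0,-0.0438,0,41,0,0,-0.05,0,41,0,0,-0.05,0]' 3
python3 jog.py '[41,0.05,0,-0.0063,0,41,0.05,0,0,0,41,0.05,0,0,0,41,0.05,0,0,0,41,0.05,0,0,0,41,0.05,0,0,0,41,0,0,0,0,41,0,0,0,0,41,0,0,0,0]' 20
python3 - <<'E'
from h import *
from station import ctrl, camrig, finish_job
np.set_printoptions(precision=1,suppress=True)
f=camrig.grab_frame("scene")
for a in((-160,20,-34),(-160,20,34),(20,145,0)): wood(f,*a,hw=18)
t=camrig.grab_frame("top")
im=np.hstack([cv2.resize(f["frame"][200:310,110:270],(400,300),interpolation=2),cv2.resize(t["frame"][150:270,260:420],(400,300),interpolation=2)])
im=np.vstack([im,cv2.resize(t["frame"][50:290,60:420],(800,300))]);cv2.imwrite("pics/end.png",im)
E
```

```text
t: 40.15
tcp_pos: [489.9, -173.0, 136.0]
tool_rot: [[0.087, 0.996, -0.002], [0.996, -0.087, 0.001], [0.001, -0.002, -1.0]]
force: [1.0, -0.8, 1.1]
opening: 41.1
gripper_force: 0.0
t: 40.9
tcp_pos: [511.6, 65.4, 140.5]
tool_rot: [[0.086, 0.996, -0.0], [0.996, -0.086, -0.001], [-0.001, -0.0, -1.0]]
force: [0.1, -0.0, -0.3]
opening: 40.9
gripper_force: 0.0
-140 n 32 y [-44.7 -28.1] ztop 33.72445907078219
-120 n 52 y [-46.9 -26.9] ztop 36.591303059540124
-100 n 52 y [-47.4 -28.2] ztop 36.25958350458717
-80 n 48 y [-47.5 -28.2] ztop 36.80142671977436
-60 n 46 y [-46.8 -27.6] ztop 36.46916067786765
-40 n 46 y [-47.4 -28.9] ztop 36.74937816323444
-20 n 37 y [-46.7 -28. ] ztop 35.98271131400679
x range [-132.8   -5.9]
-140 n 24 y [25.1 41.4] ztop 33.53990205338723
-120 n 56 y [21.5 41.9] ztop 35.77875605698625
-100 n 52 y [21.2 40.9] ztop 36.48561048494552
-80 n 49 y [21.  43.1] ztop 35.14092983519452
-60 n 51 y [21.5 41.6] ztop 36.32488101392073
-40 n 43 y [22.1 40.4] ztop 36.59413549190551
-20 n 38 y [22.2 40.6] ztop 37.20662985766011
x range [-131.6   -5.5]
40 n 39 y [-12.1   6.8] ztop 35.884995195695865
60 n 38 y [-13.3   4.9] ztop 37.17849389186529
80 n 40 y [-13.5   8.4] ztop 35.2784425461892
100 n 39 y [-12.8   4.7] ztop 38.44214810078861
x range [ 40.5 122. ]
```

View pics/end.png

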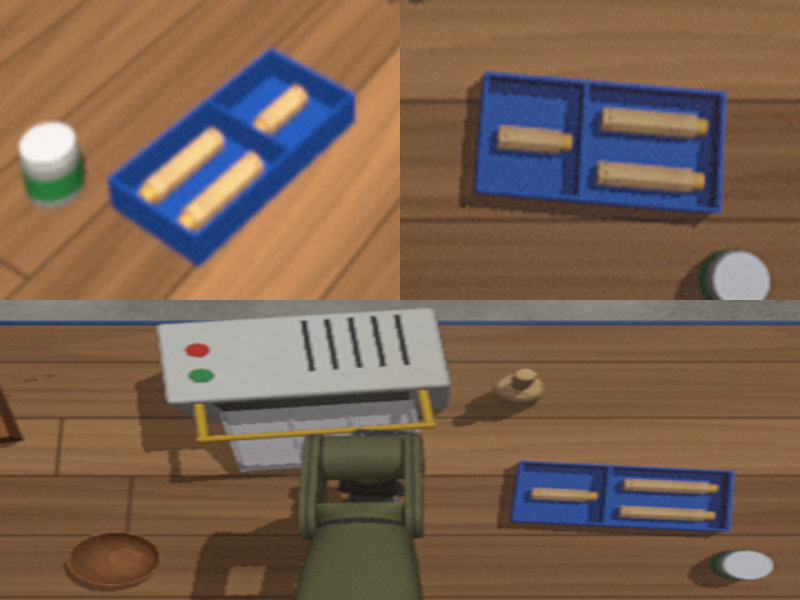

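The final views show both long handles flat and parallel in the longer bay, at (650,123) and (650,177). The short one is flat in the shorter bay at (535,140). The tray is empty, and the bar, mallet, bowl and tin have not moved.

```bash
python3 -c "
from station import ctrl, camrig, finish_job
print(finish_job())"
```

```text
the job is handed in; nothing more can be done
None
```

I laid all three handles flat and lengthwise in the tote, both long ones side by side in the longer bay and the short one in the shorter bay, and handed the job in at about 41 s; the last pictures show the bar, mallet, bowl and tin where they started.

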